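# Find the loose rest bolt and hold its spatter guard open

### The arm

A 6-joint arm with a two-finger parallel gripper is mounted at the origin on the work surface. World frame = base frame: x ahead of the robot, y to its left, z up, the work surface at z = 0. Lengths are in mm, angles in rad, forces in N, time in s.
With the tool pointing down it reaches from about 350 to 775 mm from the base axis. Payload 7.3 kg.
Tool frame: the origin (TCP) lies between the finger pads; the fingertips stand bot.tips_ahead ahead of it and the grasp point (between the pads) lies 6 mm ahead of it (bot.tips_ahead is the distance from the TCP to the fingertips, in mm); z points along the fingers, y is the line along which they close (so a half turn about z gives the same grasp; the last joint's range is limited). The gripper opens to 92 mm and grips with 3 to 60 N. Pads are 19 mm wide; open, the fingers measure 130 mm over their backs; the gripper's body (75 mm by 190 mm) begins 47 mm behind the grasp point.
Start: joints at [-1.372, 0.342, 1.524, -0, 1.275, -0.146], TCP at [177.477, -494.11, 251.741] pointing down, gripper open.
Joint ranges: [-2.53, 2.53], [-0.77, 2.02], [0.04, 2.7], [-1, 4.14], [0.28, 2.66], [-3.11, 3.11]. Speed limits (rad/s): [2.57, 2.57, 3.14, 3.14, 3.14, 3.14].

### API

Orientations are given as [roll, pitch, yaw] about the fixed x, y, z axes, in that order (R = Rz(yaw) Ry(pitch) Rx(roll)).
In Python, from plant import bot gives the robot as it stands. The module is installed in compiled form; this text tells all that it offers.
- The arm moves only by the tool step_arm, never from a script. Its argument "targets" is one flat list of numbers, 7 for each row, row after row: the opening, from 0 (shut) to 1 (fully open), then the shift along the tool's x, y, z each as a share of 100 mm, from -1 to 1, then the turn, a rotation vector about the tool's x, y, z each as a share of pi/4 rad, from -1 to 1. A call has 1 to 20 rows; each row is the pose to reach, as a shift and turn from the pose commanded when the call began, along the tool's axes at that moment; what a row does not reach only later rows make up. A row lasts 1/8 s, in which the tool goes at most 62.5 mm and 10.7 degrees, less where a joint would pass 70% of its speed; a pose out of reach is approached as far as the arm can. A call with a number of a shift or a turn outside -1 to 1 is refused whole. A call with a gripper value outside its range is refused whole. The fingers move at their own pace and stop on an object; the grip force is fixed at half the most. Time passes only in rows, so rows that repeat a pose let the fingers close. It gives the time, the measured TCP pose, the force, the opening and the grip force at its end, in the units of the state.
- bot.get_obs(): the state, without advancing time (a new reading comes with each control period).
- bot.capture(name): name is "scene" or "top"; returns (picture, depth): 480x640x3 uint8, blue, green, red; 480x640 float32, mm along the optical axis (not along the pixel's ray), 0 where there is no reading.
- bot.camera_info(name): a dict with "fx", "fy", "cx", "cy" (pixels), "k1" (the pictures are not rectified: a ray, as slopes to the right and down, at radius r is drawn at 1 + k1 r^2 times it, then the intrinsics apply), "camera_from_world" (4x4, takes a point from world to camera coordinates). Camera axes: x right, y down, z forward; pixel columns grow to the right and rows downward; lengths in mm; the calibration is good to about 2 mm. A picture is of the moment at which its call begins. camera_info takes no time and is no camera call.
- bot.close_job(): hands the job in; it is judged then, once.
The state is a dict: "time": time; "joint_positions": joint angles; "dq": joint speeds; "tau": joint torques, N m; "tool_pos": TCP position; "tcp_rot": TCP orientation; "contact_force": force on the tool from outside, world axes, zero at the start; "moment": the same for the moment, N m; "grip_width": finger opening in mm; "finger_force": force on a finger pad.
Only numpy, scipy, OpenCV 4.12 (cv2) and the standard library are available. Lean on these libraries where they do the work, as an engineer would, in place of code of your own. Each camera call takes 0.05 s, during which the arm holds its last target. There are 200 camera calls.

### The job

One of the three rest bolts on this welding table has worked loose: press down on the bolt heads to find the one that sinks well into its block. Then lift that bolt's hinged guard with the gripper, by 45 degrees or a little more, and finish while still holding it up there so that the fitter can reach the lock nut. Lift no guard but that one, only once its bolt has been pushed down, and leave the loose things on the table where they lie.

Things in the scene. Friction and masses are not known exactly. Their poses are not given: they have to be found in the camera images.
- rest_left: the rest on the left (+y): grey steel block 110 x 76 x 38 mm bolted to the table, turned a little about the vertical. Origin on the table under its centre, which is also the bolt's axis; its own -x axis points roughly to the robot and to the red bar, +x to the guard's hinge, z up
- bolt_left (a joint): how far the rest bolt of the left rest has sunk, m: 0 at the start for all three bolts, 0.009 at most. A tight bolt stays within 1 mm of 0 under a push of 25 N. The loose one (exactly one, different each time, no telling by eye) slides straight down when pushed with more than 5 N (plus some drag when fast), stops 9 mm down and stays where it is left, it does not spring back
- bolt_left_top (a point): middle of the flat top of the steel hexagon head (30 mm across flats, 13 mm high) of the left rest's bolt, 71 mm above the table at the start; the head stands 17 mm proud of the guard plate through its 44 x 44 mm window; free above
- guard_left: hinged aluminium spatter guard of the left rest, 0.25 to 0.5 kg: plate 105 x 82 mm, 4 mm thick, level when shut, its top 54 mm above the table. Origin on the hinge axis, 50 mm from the bolt's axis on the far (+x) side, 52 mm above the table; the hinge axis is its own y. It swings up about it by up to 1.15 rad (the bar rises and moves away from the robot) with next to no friction, and falls shut when let go. Its z axis is vertical when shut, and leans by the opening angle
- guard_left_bar (a point): middle of the red round bar of the left rest's guard, 12 mm thick, 80 mm long, parallel to the hinge axis (the rest's y), 150 mm from the hinge towards the robot and 20 mm above the hinge axis: 72 mm above the table when shut, nothing beneath it. Two 8 mm side arms at its ends, 64 mm apart inside, join it to the plate, whose edge is 45 mm away from the bar: a finger goes down on either side of the bar; the bar may turn between the fingers
- rest_middle: the rest in the middle: grey steel block 110 x 76 x 38 mm bolted to the table, turned a little about the vertical. Origin on the table under its centre, which is also the bolt's axis; its own -x axis points roughly to the robot and to the red bar, +x to the guard's hinge, z up
- bolt_middle (a joint): how far the rest bolt of the middle rest has sunk, m: 0 at the start for all three bolts, 0.009 at most. A tight bolt stays within 1 mm of 0 under a push of 25 N. The loose one (exactly one, different each time, no telling by eye) slides straight down when pushed with more than 5 N (plus some drag when fast), stops 9 mm down and stays where it is left, it does not spring back
- bolt_middle_top (a point): middle of the flat top of the steel hexagon head (30 mm across flats, 13 mm high) of the middle rest's bolt, 71 mm above the table at the start; the head stands 17 mm proud of the guard plate through its 44 x 44 mm window; free above
- guard_middle: hinged aluminium spatter guard of the middle rest, 0.25 to 0.5 kg: plate 105 x 82 mm, 4 mm thick, level when shut, its top 54 mm above the table. Origin on the hinge axis, 50 mm from the bolt's axis on the far (+x) side, 52 mm above the table; the hinge axis is its own y. It swings up about it by up to 1.15 rad (the bar rises and moves away from the robot) with next to no friction, and falls shut when let go. Its z axis is vertical when shut, and leans by the opening angle
- guard_middle_bar (a point): middle of the red round bar of the middle rest's guard, 12 mm thick, 80 mm long, parallel to the hinge axis (the rest's y), 150 mm from the hinge towards the robot and 20 mm above the hinge axis: 72 mm above the table when shut, nothing beneath it. Two 8 mm side arms at its ends, 64 mm apart inside, join it to the plate, whose edge is 45 mm away from the bar: a finger goes down on either side of the bar; the bar may turn between the fingers
- rest_right: the rest on the right (-y): grey steel block 110 x 76 x 38 mm bolted to the table, turned a little about the vertical. Origin on the table under its centre, which is also the bolt's axis; its own -x axis points roughly to the robot and to the red bar, +x to the guard's hinge, z up
- bolt_right (a joint): how far the rest bolt of the right rest has sunk, m: 0 at the start for all three bolts, 0.009 at most. A tight bolt stays within 1 mm of 0 under a push of 25 N. The loose one (exactly one, different each time, no telling by eye) slides straight down when pushed with more than 5 N (plus some drag when fast), stops 9 mm down and stays where it is left, it does not spring back
- bolt_right_top (a point): middle of the flat top of the steel hexagon head (30 mm across flats, 13 mm high) of the right rest's bolt, 71 mm above the table at the start; the head stands 17 mm proud of the guard plate through its 44 x 44 mm window; free above
- guard_right: hinged aluminium spatter guard of the right rest, 0.25 to 0.5 kg: plate 105 x 82 mm, 4 mm thick, level when shut, its top 54 mm above the table. Origin on the hinge axis, 50 mm from the bolt's axis on the far (+x) side, 52 mm above the table; the hinge axis is its own y. It swings up about it by up to 1.15 rad (the bar rises and moves away from the robot) with next to no friction, and falls shut when let go. Its z axis is vertical when shut, and leans by the opening angle
- guard_right_bar (a point): middle of the red round bar of the right rest's guard, 12 mm thick, 80 mm long, parallel to the hinge axis (the rest's y), 150 mm from the hinge towards the robot and 20 mm above the hinge axis: 72 mm above the table when shut, nothing beneath it. Two 8 mm side arms at its ends, 64 mm apart inside, join it to the plate, whose edge is 45 mm away from the bar: a finger goes down on either side of the bar; the bar may turn between the fingers
- copper_sheet: loose copper coupon 80 x 50 x 5 mm lying flat, nearer the robot than the rests; origin under its centre; a bystander, to be left where it is
- slotted_sheet: loose steel coupon with three dark slots, 90 x 60 x 5 mm, lying flat, nearer the robot than the rests; origin under its centre; a bystander, to be left where it is
- wrench: loose steel wrench lying across, beyond the rests on the left; origin under its centre; a bystander, to be left where it is
- tube_piece: loose upright piece of thin steel tube, 64 mm across, 60 mm high, beyond the rests on the right; origin under its centre; a bystander, to be left where it is
- bar_offcut: loose square steel bar 20 x 90 x 20 mm, beyond the middle rest; origin under its centre; a bystander, to be left where it is
- nut: loose brass nut 34 mm across, 16 mm high, to the left of the rests; origin under its centre; a bystander, to be left where it is
- bar_clamp: loose bar clamp with a red handle, 250 mm long, 24 mm high, lying to the right of the rests; origin under the middle of its bar; a bystander, to be left where it is
Things that resemble listed ones, but are neither listed nor needed, are in the scene too. What is shaped like the rest_right but blue or yellow is not meant.

How it is judged:
By the outcome, as a careful person would: the job done as asked, in the order asked, and still so for the second after the job is handed in, while the arm keeps its last pose, push and grip.
It also fails if it takes over 51 s, if anything falls off the work surface, if the arm or the gripper's body presses on something with over 40 N, if the wrist force passes 120 N, or if a joint passes its speed limit or range.

## Working session

There is one attempt and no reset: what is moved stays moved. The work goes in short steps, Python scripts to look and compute and a tool call to move; the robot and the scene stay as the last step left them, time stands still between calls to the robot, and variables do not carry over. Pictures are saved under pics/ and viewed, at most 10 in all, crops included, and the job is handed in when it is done.

Besides the shell and the picture viewer there is one more tool, called after "Request:" by a JSON object that holds its "name" and its "arguments". step_arm: Moves the arm, as the interface text tells. Shift numbers are shares of 100 mm and turn numbers shares of pi/4 rad, none past 1 either way. Its arguments: {"type":"object","properties":{"targets":{"type":"array"}},"required":["targets"]}

```bash
mkdir -p pics
python3 - <<'E'
from plant import bot
import cv2,numpy as np,pickle
d={}
for n in("scene","top"):
    p,z=bot.capture(n); i=bot.camera_info(n); d[n]=(p,z,i); cv2.imwrite(f"pics/{n}0.png",p)
    print(n,{k:(np.round(v,3).tolist() if k=="camera_from_world" else v) for k,v in i.items()}, (z>0).mean())
pickle.dump(d,open("d0.pkl","wb"))
o=bot.get_obs(); print(o, bot.tips_ahead)
E
```

```text
scene {'fx': 469.9234629773231, 'fy': 469.9234629773231, 'cx': 319.70775513126137, 'cy': 236.55392817067366, 'k1': -0.07214804806351863, 'camera_from_world': [[-0.058, 0.998, 0.002, 75.997], [0.579, 0.035, -0.814, -249.262], [-0.813, -0.046, -0.58, 1512.433], [0.0, 0.0, 0.0, 1.0]]} 0.9961393229166666
top {'fx': 442.7982678388985, 'fy': 442.7982678388985, 'cx': 320.36303645534554, 'cy': 243.00561140116966, 'k1': -0.04590625533993814, 'camera_from_world': [[-0.013, -1.0, -0.002, -37.304], [-0.985, 0.013, -0.173, 544.839], [0.173, -0.0, -0.985, 1226.797], [0.0, 0.0, 0.0, 1.0]]} 0.9959244791666667
{'time': 0.1, 'joint_positions': array([-1.37197482e+00,  3.42652068e-01,  1.52492379e+00,  2.30084631e-06,
        1.27541846e+00, -1.46013010e-01]), 'dq': array([-0.00049776, -0.00232737, -0.00131241,  0.00194562, -0.00202749,
       -0.00134042]), 'tau': array([ 1.65080852e-03, -4.32002807e+01, -2.44695336e+01,  7.18797161e-02,
        5.26485499e-02, -5.64901188e-05]), 'tool_pos': array([ 177.41963134, -493.75604739,  251.11415113]), 'tcp_rot': array([-3.14020622e+00, -2.06111654e-04,  3.44833699e-01]), 'contact_force': array([-1.35182518,  0.61135077,  0.09355155]), 'moment': array([-0.01035116, -0.04923628, -0.02712802]), 'finger_force': 0.0, 'grip_width': 91.65561222420405} 25.0
```

View pics/top0.png

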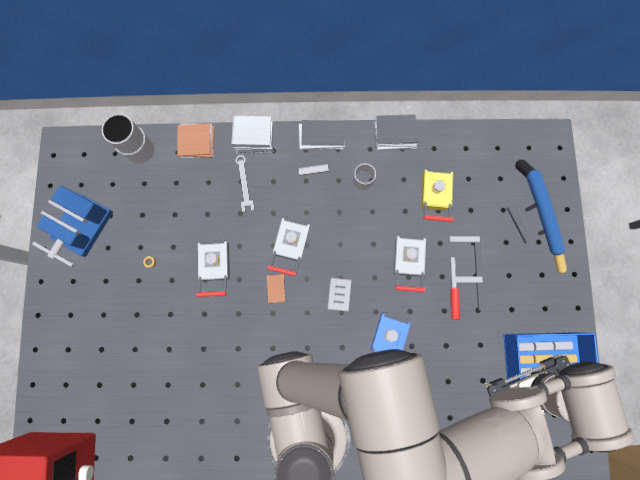

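View pics/scene0.png

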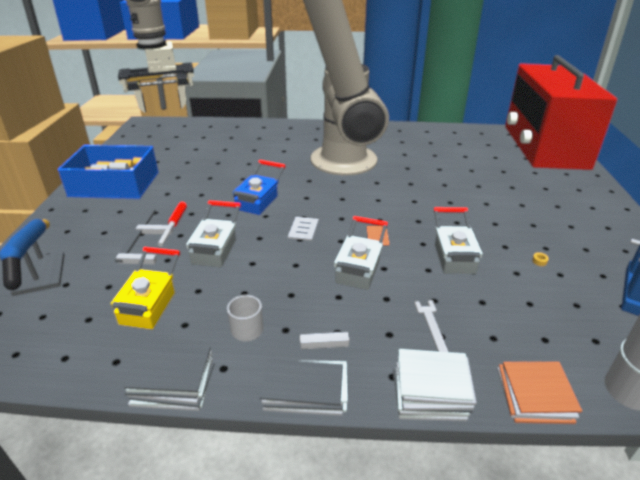

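The top view shows the three grey rests, with bolts near (211,259), (291,237) and (411,256) and red bars at (211,294), (282,271) and (410,289). The blue and yellow lookalikes sit at (391,335) and (439,187). The scene view agrees with this.

```bash
cat > h.py <<'E'
import numpy as np,cv2
def ray(i,uv):
    K=np.array([[i["fx"],0,i["cx"]],[0,i["fy"],i["cy"]],[0,0,1.]])
    s=cv2.undistortPoints(np.array(uv,float).reshape(-1,1,2),K,np.array([i["k1"],0,0,0.])).reshape(-1,2)
    return np.c_[s,np.ones(len(s))]
def plane(i,uv,z):
    T=np.array(i["camera_from_world"]);R=T[:3,:3];c=-R.T@T[:3,3]
    d=ray(i,uv)@R
    return c+d*((z-c[2])/d[:,2])[:,None]
def depthpts(i,uv,dep):
    T=np.array(i["camera_from_world"]);R=T[:3,:3]
    return (ray(i,uv)*np.asarray(dep)[:,None]-T[:3,3])@R
def redbars(p,i,z=72,lo=30):
    h=cv2.cvtColor(p,cv2.COLOR_BGR2HSV)
    m=(((h[...,0]<5)|(h[...,0]>174))&(h[...,1]>170)&(h[...,2]>90)).astype(np.uint8)
    out=[]
    n,l,s,c=cv2.connectedComponentsWithStats(m)
    for k in range(1,n):
        if lo<s[k,4]<600:
            v,u=np.nonzero(l==k); P=plane(i,np.c_[u,v],z)[:,:2]
            q=cv2.minAreaRect(P.astype(np.float32)); b=cv2.boxPoints(q)
            e=[b[1]-b[0],b[2]-b[1]]; e=max(e,key=np.linalg.norm); e=e*np.sign(e[1])
            out.append((np.round(c[k]).astype(int),np.round(q[0],1),np.round(q[1],0),round(float(np.arctan2(-e[0],e[1])),3)))
    return out
E
python3 - <<'E'
import pickle,numpy as np,cv2
from h import *
d=pickle.load(open("d0.pkl","rb"))
for n in d:
    p,z,i=d[n]; print(n)
    for r in redbars(p,i): print(r)
p,z,i=d["top"]
v,u=np.mgrid[200:320,150:470]; v=v.ravel();u=u.ravel()
P=depthpts(i,np.c_[u,v],z[v,u])
print(np.round(np.percentile(P[:,2],[5,50,95]),1))
h=cv2.cvtColor(p,cv2.COLOR_BGR2HSV)[v,u]
m=np.zeros(z.shape,np.uint8); ok=(P[:,2]>63)&(P[:,2]<80)&(h[:,1]<90); m[v[ok],u[ok]]=1
k,l,s,c=cv2.connectedComponentsWithStats(m)
for j in range(1,k):
    if s[j,4]>12:
        yy,xx=np.nonzero(l==j);Q=depthpts(i,np.c_[xx,yy],z[yy,xx]);print(c[j],s[j,2:],np.round(Q.mean(0),1),np.round(plane(i,[c[j]],71),1), np.round((Q.max(0)+Q.min(0))/2,1))
# plates
m[:]=0; ok=(P[:,2]>48)&(P[:,2]<80)&(h[:,1]<90); m[v[ok],u[ok]]=1
k,l,s,c=cv2.connectedComponentsWithStats(m)
for j in range(1,k):
    if s[j,4]>200:
        yy,xx=np.nonzero(l==j);Q=plane(i,np.c_[xx,yy],54)[:,:2].astype(np.float32);print("plate",c[j],cv2.minAreaRect(Q))
im=cv2.resize(p[200:310,180:440],None,fx=3,fy=3,interpolation=cv2.INTER_CUBIC);cv2.imwrite("pics/c1.png",im)
E
```

```text
scene
(array([272, 164]), array([ 187.1, -201.7]), array([77., 17.]), -0.316)
(array([224, 203]), array([ 408.7, -289.5]), array([80., 17.]), -0.098)
(array([178, 212]), array([ 453.6, -390.9]), array([22., 93.]), 1.558)
(array([450, 209]), array([402.4, 265. ]), array([14., 76.]), 0.065)
(array([371, 221]), array([464.3,  67. ]), array([77., 20.]), -0.195)
(array([161, 251]), array([ 606.9, -380.7]), array([82., 15.]), -0.101)
top
(array([452, 303]), array([ 365.3, -406.6]), array([ 6., 80.]), 1.509)
[-5.  -0.  55.6]
[425.88235294 211.47058824] [ 3  7 17] [ 628.5 -349.    68. ] [[ 627.7 -348.2   71. ]] [ 629.6 -348.8   69.4]
[449.8 213.1] [ 4  7 20] [ 622.9 -417.9   67.9] [[ 622.1 -416.9   71. ]] [ 623.6 -418.4   67.9]
[290.96907216 237.03092784] [11 11 97] [558.7  38.4  69.7] [[558.4  38.3  71. ]] [558.7  38.5  69.8]
[411.36734694 252.86734694] [12 12 98] [ 508.5 -300.7   70.6] [[ 508.4 -300.6   71. ]] [ 509.6 -301.5   70.8]
[210.9  257.71] [ 11  13 100] [502.5 264.4  69.9] [[502.3 264.1  71. ]] [502.1 264.4  70.5]
[271.19047619 261.23809524] [ 5  8 21] [490.5  94.3  67.9] [[490.1 
[... 230 characters left out ...]
5]
[397.13043478 281.34782609] [ 4  8 23] [ 429.  -257.3   69. ] [[ 428.8 -257.    71. ]] [ 428.6 -257.6   70.3]
[198.52 287.44] [ 4 12 25] [419.4 297.4  67.9] [[419.1 296.5  71. ]] [422.  298.1  68.1]
[224.04761905 286.47619048] [ 3 10 21] [421.2 225.7  68.2] [[421.  225.1  71. ]] [423.7 225.7  71. ]
plate [290.74384236 239.72610837] ((541.9533081054688, 43.06085205078125), (82.89450073242188, 147.01316833496094), 74.4412841796875)
plate [410.34894837 256.09273423] ((489.5872497558594, -299.2399597167969), (84.25408172607422, 146.81158447265625), 85.3017349243164)
plate [211.83815029 261.10308285] ((482.03936767578125, 263.765625), (148.1354522705078, 84.82646179199219), 0.6085983514785767)
```

View pics/c1.png

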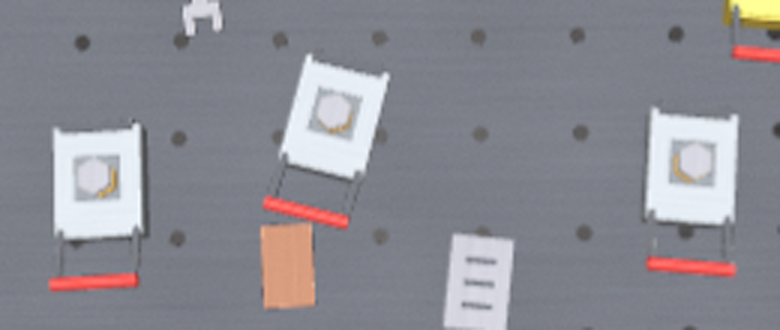

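The bolts measure 71 mm high with diameter of about 30 mm, which matches. I'll travel to the right one with the fingers shut, turning the closing line along x.

Request:
{"name": "step_arm", "arguments": {"targets": [0,1,0,0,0,0,-0.5,0,1,0,0,0,0,-1,0,1,0,0,0,0,-1,0,1,0,0,0,0,-1,0,1,0,0,0,0,-1]}}

```text
time: 0.72
tool_pos: [271.7, -460.1, 251.4]
tcp_rot: [-3.141, -0.001, 1.131]
contact_force: [-0.3, 0.4, -0.5]
grip_width: 46.2
finger_force: 0.0
```

Request:
{"name": "step_arm", "arguments": {"targets": [0,0.9,0.6,0,0,0,-0.25,0,0.9,0.6,0,0,0,-0.5,0,0.9,0.6,0,0,0,-0.5,0,0.9,0.6,0,0,0,-0.5]}}

```text
time: 1.23
tool_pos: [363.8, -404.7, 251.5]
tcp_rot: [-3.141, 0.0, 1.52]
contact_force: [0.2, 0.1, -0.4]
grip_width: 6.5
finger_force: 0.0
```

```bash
cat >> h.py <<'E'
def to(x,y,z,yaw=None):
    "shares of 100 mm / pi/4 from the measured pose to TCP target"
    from plant import bot
    from scipy.spatial.transform import Rotation as Ro
    o=bot.get_obs();R=Ro.from_euler("xyz",o["tcp_rot"])
    d=R.inv().apply(np.array([x,y,z])-o["tool_pos"])/100
    print("t",round(o["time"],2),"pos",o["tool_pos"].round(1),"rpy",o["tcp_rot"].round(3),"F",o["contact_force"].round(1),"w",round(o["grip_width"],1))
    print("shift",d.round(3), "" if yaw is None else ("turn",((R.inv()*Ro.from_euler("xyz",[np.pi,0,yaw])).as_rotvec()/(np.pi/4)).round(3)))
E
python3 -c "
from h import *
to(508.5,-300.7,150,1.47)"
```

```text
t 1.23 pos [ 363.8 -404.7  251.5] rpy [-3.141  0.     1.52 ] F [ 0.2  0.1 -0.4] w 6.5
shift [1.112 1.393 1.015] ('turn', array([-0.001,  0.   ,  0.064]))
```

Request:
{"name": "step_arm", "arguments": {"targets": [0,0.6,0.7,0.3,0,0,0,0,0.6,0.7,0.3,0,0,0,0,0.6,0.7,0.3,0,0,0]}}

```text
time: 1.6
tool_pos: [437.0, -347.3, 220.7]
tcp_rot: [-3.14, -0.001, 1.522]
contact_force: [-0.6, -0.0, 0.1]
grip_width: 0.3
finger_force: 0.0
```

Request:
{"name": "step_arm", "arguments": {"targets": [0,0.51,0.69,0.8,0,0,0.06,0,0.51,0.69,0.8,0,0,0.06,0,0.51,0.69,0.8,0,0,0.06,0,0.51,0.69,0.8,0,0,0.06]}}

```text
time: 2.1
tool_pos: [507.6, -302.1, 142.6]
tcp_rot: [3.141, 0.001, 1.474]
contact_force: [0.7, 0.8, -0.2]
grip_width: 0.4
finger_force: 0.0
```

```bash
python3 -c "
from h import *
to(508.5,-300.7,100,1.47)"
```

```text
t 2.1 pos [ 507.6 -302.1  142.6] rpy [3.141e+00 1.000e-03 1.474e+00] F [ 0.7  0.8 -0.2] w 0.4
shift [0.015 0.007 0.426] ('turn', array([0.001, 0.002, 0.005]))
```

Request:
{"name": "step_arm", "arguments": {"targets": [0,0.01,0,0.4,0,0,0,0,0.01,0,0.43,0,0,0,0,0.01,0,0.44,0,0,0,0,0.01,0,0.45,0,0,0]}}

```text
time: 2.6
tool_pos: [509.0, -300.3, 98.5]
tcp_rot: [3.139, 0.002, 1.475]
contact_force: [0.0, 0.0, 0.1]
grip_width: 0.1
finger_force: 0.0
```

Request:
{"name": "step_arm", "arguments": {"targets": [0,0,0,0.01,0,0,0,0,0,0,0.02,0,0,0]}}

```text
time: 2.85
tool_pos: [508.9, -299.6, 96.0]
tcp_rot: [3.14, 0.001, 1.476]
contact_force: [-3.2, 0.7, 11.6]
grip_width: 0.3
finger_force: 5.9
```

Request:
{"name": "step_arm", "arguments": {"targets": [0,0,0,0.01,0,0,0,0,0,0,0.01,0,0,0]}}

```text
time: 3.1
tool_pos: [508.9, -299.6, 96.0]
tcp_rot: [3.14, 0.002, 1.476]
contact_force: [-4.7, 1.5, 12.7]
grip_width: 0.8
finger_force: 6.7
```

Request:
{"name": "step_arm", "arguments": {"targets": [0,0,0,0.02,0,0,0,0,0,0,0.02,0,0,0]}}

```text
time: 3.35
tool_pos: [508.9, -299.7, 95.9]
tcp_rot: [3.139, 0.002, 1.476]
contact_force: [-8.0, 4.3, 26.6]
grip_width: 0.9
finger_force: 13.2
```

The right bolt holds at 27 N without sinking, so it's tight. On to the middle one.

Request:
{"name": "step_arm", "arguments": {"targets": [0,0,0,-0.35,0,0,0,0,0.5,0,-0.4,0,0,0,0,1,0.05,-0.4,0,0,0,0,1,0.05,-0.4,0,0,0]}}

```text
time: 3.85
tool_pos: [523.4, -197.1, 132.1]
tcp_rot: [-3.142, -0.001, 1.48]
contact_force: [-0.9, -1.1, -0.3]
grip_width: 0.6
finger_force: 0.0
```

Request:
{"name": "step_arm", "arguments": {"targets": [0,0.6,0.03,0,0,0,0,0,1,0.05,0,0,0,0,0,1,0.05,0,0,0,0]}}

```text
time: 4.22
tool_pos: [537.7, -99.4, 131.8]
tcp_rot: [3.142, 0.0, 1.479]
contact_force: [0.6, 0.2, -0.0]
grip_width: 0.5
finger_force: 0.0
```

Request:
{"name": "step_arm", "arguments": {"targets": [0,0.6,0.03,0,0,0,0,0,1,0.05,0,0,0,0,0,1,0.05,0,0,0,0]}}

```text
time: 4.6
tool_pos: [552.3, -1.2, 131.7]
tcp_rot: [3.141, 0.0, 1.478]
contact_force: [0.3, -0.7, -0.7]
grip_width: 0.8
finger_force: 0.0
```

```bash
python3 -c "
from h import *
to(558.5,38.3,100,1.3)"
```

```text
t 4.6 pos [552.3  -1.2 131.7] rpy [3.141 0.    1.478] F [ 0.3 -0.7 -0.7] w 0.8
shift [0.399 0.025 0.317] ('turn', array([0.001, 0.   , 0.227]))
```

Request:
{"name": "step_arm", "arguments": {"targets": [0,0.39,0.02,0,0,0,0.2,0,0.39,0.02,0.28,0,0,0.23,0,0.39,0.02,0.32,0,0,0.23,0,0.39,0.02,0.33,0,0,0.23]}}

```text
time: 5.1
tool_pos: [557.9, 35.1, 98.9]
tcp_rot: [3.142, 0.0, 1.294]
contact_force: [0.1, -0.5, 0.1]
grip_width: 0.5
finger_force: 0.0
```

Request:
{"name": "step_arm", "arguments": {"targets": [0,0,0,0.02,0,0,0,0,0,0,0.04,0,0,0,0,0,0,0.05,0,0,0]}}

```text
time: 5.48
tool_pos: [558.2, 35.9, 95.9]
tcp_rot: [3.139, 0.0, 1.295]
contact_force: [-5.8, -2.1, 18.8]
grip_width: 0.8
finger_force: 9.7
```

The middle bolt is tight too: 19 N at 96 mm without sinking. Next is the left one.

Request:
{"name": "step_arm", "arguments": {"targets": [0,0,0,-0.35,0,0,0,0,0.4,-0.2,-0.4,0,0,-0.2,0,0.9,-0.5,-0.4,0,0,-0.38,0,0.9,-0.5,-0.4,0,0,-0.38]}}

```text
time: 5.98
tool_pos: [532.9, 139.9, 134.2]
tcp_rot: [3.141, -0.001, 1.599]
contact_force: [0.5, -0.3, -0.2]
grip_width: 0.2
finger_force: 0.0
```

```bash
python3 -c "
from h import *
to(502.3,264.2,100,1.59)"
```

```text
t 5.97 pos [532.9 139.9 134.2] rpy [ 3.141e+00 -1.000e-03  1.599e+00] F [ 0.5 -0.3 -0.2] w 0.2
shift [ 1.251 -0.271  0.343] ('turn', array([ 0.   , -0.001,  0.012]))
```

Request:
{"name": "step_arm", "arguments": {"targets": [0,0.6,-0.15,0,0,0,0,0,0.9,-0.25,0,0,0,0,0,0.9,-0.25,0,0,0,0]}}

```text
time: 6.35
tool_pos: [506.6, 227.1, 133.9]
tcp_rot: [3.141, 0.0, 1.595]
contact_force: [-0.1, -0.3, 0.3]
grip_width: 0.6
finger_force: 0.0
```

Request:
{"name": "step_arm", "arguments": {"targets": [0,0.35,-0.02,0,0,0,0,0,0.35,-0.02,0.3,0,0,0,0,0.35,-0.02,0.34,0,0,0,0,0.35,-0.02,0.35,0,0,0]}}

```text
time: 6.85
tool_pos: [504.8, 260.0, 98.9]
tcp_rot: [-3.142, 0.0, 1.592]
contact_force: [0.1, -0.6, 0.5]
grip_width: 0.4
finger_force: 0.0
```

Request:
{"name": "step_arm", "arguments": {"targets": [0,0,0,0.02,0,0,0,0,0,0,0.04,0,0,0,0,0,0,0.06,0,0,0]}}

```text
time: 7.22
tool_pos: [504.8, 260.9, 93.7]
tcp_rot: [3.14, 0.0, 1.594]
contact_force: [0.7, -2.2, 5.6]
grip_width: 0.6
finger_force: 2.7
```

The left bolt sinks at about 5.6 N. I'll push it all the way down and watch for the stop at TCP z of about 87.

Request:
{"name": "step_arm", "arguments": {"targets": [0,0,0,0.02,0,0,0,0,0,0,0.03,0,0,0,0,0,0,0.05,0,0,0,0,0,0,0.06,0,0,0,0,0,0,0.06,0,0,0]}}

```text
time: 7.85
tool_pos: [504.8, 260.9, 87.5]
tcp_rot: [3.14, 0.0, 1.594]
contact_force: [0.7, -1.5, 5.0]
grip_width: 0.6
finger_force: 2.5
```

Request:
{"name": "step_arm", "arguments": {"targets": [0,0,0,0.01,0,0,0,0,0,0,0.02,0,0,0]}}

```text
time: 8.1
tool_pos: [504.9, 260.9, 87.0]
tcp_rot: [3.139, 0.0, 1.594]
contact_force: [-5.5, -6.2, 23.2]
grip_width: 0.6
finger_force: 11.9
```

It bottomed out at 87.0, so the left bolt is the loose one. I'll raise the tool and measure the left bar in both views.

Request:
{"name": "step_arm", "arguments": {"targets": [0,0,0,-0.3,0,0,0,0,0,0,-0.6,0,0,0,0.5,0,0,-0.9,0,0,0,0.5,0,0,-0.9,0,0,0]}}

```text
time: 8.6
tool_pos: [505.1, 261.8, 176.8]
tcp_rot: [3.137, -0.002, 1.594]
contact_force: [-0.3, 0.3, -0.3]
grip_width: 15.9
finger_force: 0.0
```

Run:
```python
import pickle
from h import *
d=pickle.load(open("d0.pkl","rb"))
for n,box in(("top",(180,245,275,310)),("scene",(425,480,195,225))):
    p,z,i=d[n];h=cv2.cvtColor(p,cv2.COLOR_BGR2HSV)
    m=((h[...,0]<8)|(h[...,0]>172))&(h[...,1]>130)
    q=np.zeros_like(m);q[box[2]:box[3],box[0]:box[1]]=1
    v,u=np.nonzero(m&q);P=plane(i,np.c_[u,v],72)
    D=depthpts(i,np.c_[u,v],z[v,u]); D=D[abs(D[:,2]-75)<12]
    f=np.polyfit(P[:,1],P[:,0],1)
    print(n,len(u),"rect",cv2.minAreaRect(P[:,:2].astype(np.float32)),"yaw",-f[0],"mean",P.mean(0).round(1),"depth mean",D.mean(0).round(1),len(D))
to(402,263,120,1.59)
```

```text
top 120 rect ((401.65093994140625, 260.833740234375), (11.237256050109863, 78.36210632324219), 2.7150325775146484) yaw 0.05480222908988462 mean [401.6 260.7  72. ] depth mean [401.6 259.9  75.6] 116
scene 160 rect ((400.09722900390625, 264.9619445800781), (18.2407169342041, 83.28179931640625), 3.7326865196228027) yaw 0.07602353271150661 mean [400.  264.3  72. ] depth mean [406.1 261.1  75.4] 149
t 8.6 pos [505.1 261.8 176.8] rpy [ 3.137e+00 -2.000e-03  1.594e+00] F [-0.3  0.3 -0.3] w 15.9
shift [ 0.035 -1.033  0.564] ('turn', array([ 0.006, -0.002,  0.005]))
```

Both views put the left bar at about (401.7, 261.5), yaw 0.05, 72 mm high. I'll go above it with a 30 mm opening so the inner finger clears the plate edge.

Request:
{"name": "step_arm", "arguments": {"targets": [0.33,0,-0.5,0,0,0,0,0.33,0.01,-1,0.3,0,0,-0.03,0.33,0.01,-1,0.5,0,0,-0.03,0.33,0.01,-1,0.5,0,0,-0.03,0.33,0.01,-1,0.5,0,0,-0.03]}}

```text
time: 9.22
tool_pos: [404.9, 260.1, 124.9]
tcp_rot: [3.141, -0.0, 1.617]
contact_force: [-0.3, -0.5, 0.6]
grip_width: 30.4
finger_force: 0.0
```

Run:
```python
from plant import bot
from h import *
to(401.7,261.5,78,1.617)
a=bot.capture("top")[0][220:330,150:270];b=bot.capture("scene")[0][150:270,390:510]
cv2.imwrite("pics/c2.png",np.hstack([cv2.resize(a,(390,390)),cv2.resize(b,(390,390))]))
```

```text
t 9.22 pos [404.9 260.1 124.9] rpy [ 3.141 -0.     1.617] F [-0.3 -0.5  0.6] w 30.4
shift [ 0.016 -0.031  0.469] ('turn', array([ 0.001, -0.   , -0.   ]))
```

View pics/c2.png

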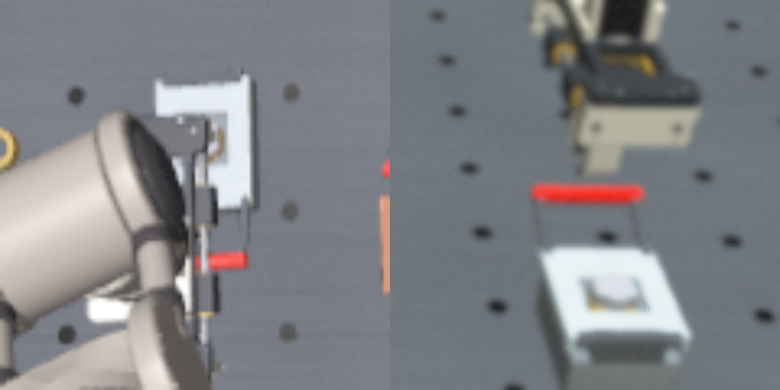

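The crop shows the bar (crop row 262) between the two finger blocks (rows 205 and 295), centred in y, with the sunk bolt visible. Going down and closing.

Request:
{"name": "step_arm", "arguments": {"targets": [0.33,0.01,-0.03,0.2,0,0,0,0.33,0.01,-0.03,0.35,0,0,0,0.33,0.01,-0.03,0.47,0,0,0,0.33,0.01,-0.03,0.47,0,0,0]}}

```text
time: 9.82
tool_pos: [401.0, 260.5, 77.2]
tcp_rot: [-3.141, 0.0, 1.617]
contact_force: [0.2, 0.2, 0.2]
grip_width: 30.3
finger_force: 0.0
```

Request:
{"name": "step_arm", "arguments": {"targets": [0.2,0,0,0,0,0,0,0.15,0,0,0,0,0,0,0.1,0,0,0,0,0,0,0,0,0,0,0,0,0,0,0,0,0,0,0,0]}}

```text
time: 10.45
tool_pos: [403.7, 261.1, 78.6]
tcp_rot: [3.136, -0.001, 1.617]
contact_force: [6.8, -1.9, -2.3]
grip_width: 10.8
finger_force: 30.0
```

Gripped: 30 N at 10.8 mm. The compliance shows the bar about 3 mm further in x, so I'll fold that into the lift arc.

Request:
{"name": "step_arm", "arguments": {"targets": [0,0,0.03,-0.05,0,0,0,0,0,0.05,-0.13,0,0,0,0,0,0.09,-0.26,0,0,0,0,0,0.13,-0.38,0,0,0,0,0,0.19,-0.5,0,0,0,0,0,0.26,-0.62,0,0,0,0,0,0.33,-0.72,0,0,0,0,0,0.41,-0.82,0,0,0,0,0,0.41,-0.82,0,0,0]}}

```text
time: 11.58
tool_pos: [440.2, 262.6, 161.2]
tcp_rot: [-3.138, 0.0, 1.617]
contact_force: [-11.2, 2.0, 7.1]
grip_width: 10.9
finger_force: 30.0
```

Request:
{"name": "step_arm", "arguments": {"targets": [0,0,0.07,-0.11,0,0,0,0,0,0.17,-0.2,0,0,0,0,0,0.26,-0.26,0,0,0,0,0,0.32,-0.3,0,0,0,0,0,0.32,-0.3,0,0,0]}}

```text
time: 12.2
tool_pos: [474.0, 264.1, 191.5]
tcp_rot: [-3.141, -0.0, 1.617]
contact_force: [-7.8, 1.0, 8.0]
grip_width: 11.1
finger_force: 30.0
```

Run:
```python
from plant import bot
from h import *
to(0,0,0)
p=bot.get_obs()["tool_pos"]; x=p[0]-403.7-150; z=p[2]-78.6+20
print("angle",np.degrees(np.arctan2(z,-x))-7.6,"r",np.hypot(x,z))
s,zd=bot.capture("scene");i=bot.camera_info("scene")
h=cv2.cvtColor(s,cv2.COLOR_BGR2HSV);m=((h[...,0]<8)|(h[...,0]>172))&(h[...,1]>130)
v,u=np.nonzero(m[130:260,390:510]);v+=130;u+=390
P=depthpts(i,np.c_[u,v],zd[v,u]);print("red",np.median(P,0).round(1),len(P))
a=s[130:270,380:520];b=bot.capture("top")[0][200:340,140:280]
cv2.imwrite("pics/c3.png",np.hstack([cv2.resize(b,(390,390)),cv2.resize(a,(390,390))]))
```

```text
t 12.2 pos [474.  264.1 191.5] rpy [-3.141 -0.     1.617] F [-7.8  1.   8. ] w 11.1
shift [-2.42  -4.855  1.917] 
angle 51.44179741628542 r 154.97099275753982
red [477.9 248.1 182.9] 114
```

View pics/c3.png

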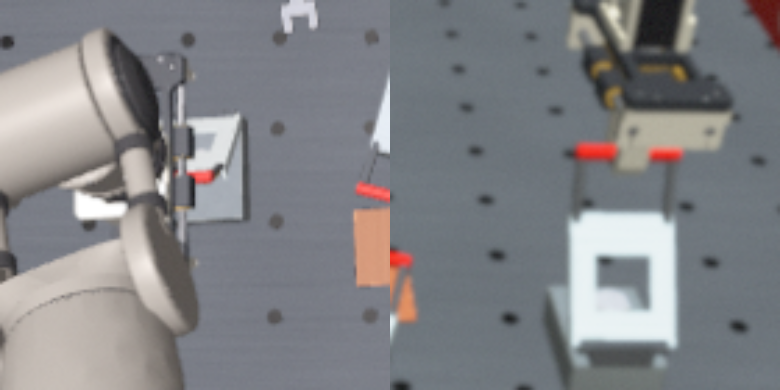

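The guard stands open at about 51° with the bar still between the fingers (right crop, around (630,153)) and the bolt clear beneath it. I'll hold briefly to check it's steady, then hand in.

Request:
{"name": "step_arm", "arguments": {"targets": [0,0,0,0,0,0,0,0,0,0,0,0,0,0,0,0,0,0,0,0,0,0,0,0,0,0,0,0]}}

```text
time: 12.8
tool_pos: [473.6, 264.1, 191.2]
tcp_rot: [-3.14, -0.0, 1.617]
contact_force: [-7.5, 1.8, 7.5]
grip_width: 11.1
finger_force: 30.0
```

```bash
python3 -c "
from plant import bot
o=bot.get_obs();print(o['tool_pos'],o['contact_force'],o['grip_width'],o['finger_force'])
if o['finger_force']>20 and abs(o['tool_pos'][2]-191.5)<3: print(bot.close_job())"
```

```text
[473.56841509 264.09732383 191.20792558] [-7.48471874  1.76224663  7.49513152] 11.08278630221848 30.00517040491104
the job is handed in; nothing more can be done
None
```

The left bolt was the loose one: it sank the full 9 mm, while the middle and right bolts held. I lifted its guard to about 51° and handed the job in at about 13 s, still gripping the guard.

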